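# Drive the catch pin home, then hold a contactor ready over its seat

## Task

Use the rubber mallet to drive the steel pin in the middle of the panel's raised seat all the way down, and put the mallet back down on the bench, off the panel. Then pick up the larger of the two contactors, carry it over the wiring ducts and hold it still about 1 cm above the seat, upright, centred over it and lengthwise along it, touching neither seat nor panel: the program finishes while still holding it there. Never touch the panel with the gripper or the contactor, and leave the small contactor, the screwdriver and the parts tray where they are.

Things in the scene. Friction and masses are not known exactly. Their poses are not given: they have to be found in the camera images.
- panel: White mounting plate 260 (x) x 220 (y) x 3 mm, fixed on the bench. Origin: centre of its underside, z up. Grey wiring ducts 30 mm wide, tops 40 mm above the bench, on three sides: two along x, centred at y = +90 and -90 mm, 240 mm long; one along y at x = +105 mm, between them. The -x side is open: the free bay round the seat spans y -75 to 75, x -130 to 90 mm.
- seat (a point): Centre of the top face of the seat, a raised black block 84 mm long (x) x 50 mm wide (y) in the middle of the panel; its flat top is 20 mm above the bench. Axes parallel to the panel's.
- pin_top (a point): Centre of the flat top of the steel pin, 14 mm in diameter, that stands up from the middle of the seat: 16 mm above the seat's top when up, 1 mm when all the way down. It moves with the pin.
- pin (a joint): How far the pin has been driven down, m: 0 up, 0.015 all the way down on its stop. It is sprung and caught by friction: it takes 6 to 8 N to move slowly (more when fast) and stays wherever it is left.
- mallet: Rubber mallet, about 0.45 kg, standing on a face of its head, handle level. Head: black upright cylinder, 46 mm across, 90 mm tall, both ends strike. Origin: centre of its lower face, z up. Wooden handle 20 mm wide, 22 mm tall, centre line 45 mm above the lower face, runs towards -x from 21 to 201 mm off the head's axis. Centre of mass: about 10 mm off the axis, towards the handle.
- contactor: The larger contactor, about 0.4 kg: plastic block 80 mm long (x), 45 mm wide (y), 75 mm tall, upright on the bench. Its black foot (lowest 30 mm) is 80 mm long, with brass terminals on its two shoulders; the grey upper part is 53 mm long, centred; both are 45 mm wide. Same either way round. Origin: centre of its underside, z up.
- small_contactor: The smaller contactor of the same shape, 56 x 32 x 50 mm, to be left alone. Origin: centre of its underside.
- screwdriver: Screwdriver lying on the bench, to be left alone.
- parts_tray: Cardboard tray with three compartments of small terminals, 80 x 220 x 40 mm, beyond the panel, to be left alone. Origin: centre of its underside.
Not all that is in view belongs to the job. Leave any orange or turquoise look-alike of the contactor alone.

How it is judged (in metres and radians):
On the way, in this order (a step that is already met when the one before it is completed fails the run):
1. the pin is driven all the way down with the mallet (value of joint pin above 0.0125 m), for 0.1 s.
2. the mallet is put down on the bench, off the panel, and let go (height (world z) of mallet below 0.05 m and linear speed of mallet below 0.03 m/s and contact force between mallet and the fingers below 0.2 N and contact force between mallet and panel below 0.1 N), for 0.2 s.
3. the larger contactor is lifted off the bench in the gripper (height (world z) of contactor above 0.02 m and contact force between contactor and the fingers above 1 N), for 0.1 s.
At the end, for the whole second after the job is handed in: Pin over 12.5 mm down; mallet on the bench, let go, off the panel; contactor held still in the gripper, underside 3 to 20 mm above the seat, centred within 8 mm each way, along the seat within 0.12 rad (either way round), upright within 0.1 rad, touching neither panel nor mallet (all of step 2 and value of joint pin above 0.0125 m and x of contactor in the frame of seat between -0.008 and 0.008 m and y of contactor in the frame of seat between -0.008 and 0.008 m and z of contactor in the frame of seat between 0.003 and 0.02 m and angle between the x axis of contactor and the x axis of seat, either way round below 0.12 rad and angle between contactor's own z axis and vertical below 0.1 rad and linear speed of contactor below 0.02 m/s and contact force between contactor and the fingers above 1 N and contact force between contactor and panel below 0.05 N and contact force between contactor and mallet below 0.05 N); the arm keeps its last pose, push and grip.
It fails at once if the gripper or arm touches the panel, its ducts, seat or pin (contact force between any of the fingers, the arm and panel above 1.5 N).
It fails at once if the contactor touches the panel, its ducts, seat or pin (contact force between contactor and panel above 1.5 N).
It fails at once if the small contactor is moved more than 25 mm (distance of small_contactor from where it was at the start of the episode above 0.025 m).
It fails at once if the screwdriver is moved more than 25 mm (distance of screwdriver from where it was at the start of the episode above 0.025 m).
It fails at once if the parts tray is moved more than 25 mm (distance of parts_tray from where it was at the start of the episode above 0.025 m).
It also fails if it takes over 58 s, if anything falls off the work surface, if the arm or the gripper's body presses on something with over 40 N, if the wrist force passes 120 N, or if a joint passes its speed limit or range.

## Robot

A 6-joint arm with a two-finger parallel gripper is mounted at the origin on the work surface. World frame = base frame: x ahead of the robot, y to its left, z up, the work surface at z = 0. Lengths are in m, angles in degrees, forces in N, time in s.
With the tool pointing down it reaches from about 0.4 to 0.825 m from the base axis. Payload 7 kg.
Tool frame: the origin (TCP) lies on the centre line of the jaws, within the pads' length; the fingertips stand 19 mm ahead of it and the grasp point (between the pads) is the TCP; z points along the fingers, y is the line along which they close (so a half turn about z gives the same grasp; the last joint's range is limited). The gripper opens to 88 mm and grips with 3 to 60 N. Pads are 19 mm wide; open, the fingers measure 130 mm over their backs; the gripper's body (78 mm by 193 mm) begins 47 mm behind the grasp point.
Start: joints at [80.735, 20.546, 0.682, 0, -70.136, -16.507], TCP at [0.293, 0.608, 0.246] pointing down, gripper open.
Joint ranges: [-176.03, 176.03], [-82.01, 121.73], [-58.28, 71.71], [-173.87, 95.51], [-174.79, -0.11], [-173.66, 173.66]. Speed limits (degrees/s): [136.94, 136.94, 172.46, 180, 180, 180].

## Interface

Orientations are given as [roll, pitch, yaw] about the fixed x, y, z axes, in that order (R = Rz(yaw) Ry(pitch) Rx(roll)).
In Python, from plant import ctrl gives the robot as it stands.
- The arm moves only by the tool move_arm, never from a script. Its argument "motion" is a list of rows, each a list of 3 entries, a list of its own where there are three numbers: the shift along the tool's x, y, z in mm, then the turn, a rotation vector about the tool's x, y, z in degrees, then the closure, from 0 (fully open) to 1 (shut). A call has 1 to 10 rows; each row is the pose to reach, as a shift and turn from the pose commanded when the call began, along the tool's axes at that moment; what a row does not reach only later rows make up. A row lasts 1/12 s, in which the tool goes at most 41.7 mm and 7.16 degrees, less where a joint would pass 70% of its speed; a pose out of reach is approached as far as the arm can. A call with a gripper value outside its range is refused whole. The fingers move at their own pace and stop on an object; the grip force is fixed at half the most. Time passes only in rows, so rows that repeat a pose let the fingers close. It gives the time, the measured TCP pose, the force, the opening and the grip force at its end, in the units of the state.
- ctrl.get_obs(): the state, without advancing time (a new reading comes with each control period).
- ctrl.snapshot(name): name is "side" or "top" or "wrist"; returns a dict with "color" (384x512x3 uint8, blue, green, red), "camera_matrix" (3x3 intrinsics, pixels), "cam_to_world" (4x4, takes a point from camera to world coordinates). Camera axes: x right, y up, looking along -z (the intrinsics and any distortion apply to the point x, -y, -z); pixel columns grow to the right and rows downward; lengths in m; the calibration is good to about 2 mm. A picture is of the moment at which its call begins. There is no depth.
- ctrl.close_job(): hands the job in; it is judged then, once.
The state is a dict: "clock": time; "joint_pos": joint angles; "qvel": joint speeds; "tau": joint torques, N m; "tool_pos": TCP position; "orientation": TCP orientation; "force": force on the tool from outside, world axes, zero at the start; "moment": the same for the moment, N m; "opening": finger opening in m; "gripper_force": force on a finger pad.
Only numpy, scipy, OpenCV 4.12 (cv2) and the standard library are available. Lean on these libraries where they do the work, as an engineer would, in place of code of your own. Each camera call takes 0.05 s, during which the arm holds its last target. There are 200 camera calls.

## Working session

There is one attempt and no reset: what is moved stays moved. The work goes in short steps, Python scripts to look and compute and a tool call to move; the robot and the scene stay as the last step left them, time stands still between calls to the robot, and variables do not carry over. Pictures are saved under pics/ and viewed, at most 10 in all, crops included, and the job is handed in when it is done.

Besides the shell and the picture viewer there is one more tool, called in YAML: its name, and indented under it one key for each argument. move_arm: Moves the arm, as the interface text tells. Its arguments: {"type":"object","properties":{"motion":{"type":"array"}},"required":["motion"]}

```bash
ls; mkdir -p pics
python3 - <<'E'
from plant import ctrl
import cv2,numpy as np,pickle
d={}
for n in("side","top","wrist"):
    s=ctrl.snapshot(n);d[n]=s;cv2.imwrite(f"pics/{n}0.png",s["color"])
    print(n,np.round(s["camera_matrix"],1).tolist(),np.round(s["cam_to_world"],3).tolist(),s.keys())
pickle.dump(d,open("s0.pkl","wb"))
print(ctrl.get_obs())
E
```

```text
pics
side [[432.2, 0.0, 253.9], [0.0, 432.2, 193.9], [0.0, 0.0, 1.0]] [[0.75, 0.439, -0.495, 0.07], [-0.662, 0.519, -0.542, -0.564], [0.019, 0.734, 0.679, 0.78], [0.0, 0.0, 0.0, 1.0]] dict_keys(['color', 'camera_matrix', 'cam_to_world'])
top [[453.7, 0.0, 254.4], [0.0, 453.7, 190.1], [0.0, 0.0, 1.0]] [[0.015, 0.989, -0.145, 0.398], [-1.0, 0.016, 0.003, 0.005], [0.005, 0.145, 0.989, 1.35], [0.0, 0.0, 0.0, 1.0]] dict_keys(['color', 'camera_matrix', 'cam_to_world'])
wrist [[324.0, 0.0, 252.9], [0.0, 324.0, 193.5], [0.0, 0.0, 1.0]] [[-0.435, 0.867, 0.243, 0.359], [-0.9, -0.42, -0.115, 0.576], [0.002, -0.269, 0.963, 0.384], [0.0, 0.0, 0.0, 1.0]] dict_keys(['color', 'camera_matrix', 'cam_to_world'])
{'clock': 0.15, 'joint_pos': array([ 8.07355962e+01,  2.05821557e+01,  6.46776389e-01, -1.30419577e-02,
       -7.01375153e+01, -1.65057395e+01]), 'qvel': array([ 0.0585901 , -0.13602449,  0.16509411, -0.00917604, -0.07308904,
       -0.00599589]), 'tau': array([-1.96184315e-03, -5.83272600e+01,  2.93290740e+01,  7.00123742e+00,
        8.80781212e-03, -1.08884783e-04]), 'tool_pos': array([0.29335764, 0.60753784, 0.24484847]), 'orientation': array([ 1.79926625e+02, -8.95509950e-03, -2.57745766e+01]), 'force': array([ 0.4580779 , -0.02695615,  0.54321206]), 'moment': array([-0.02518195, -0.0059609 , -0.01340993]), 'gripper_force': 0.0, 'opening': 0.0875393292411949}
```

View pics/top0.png

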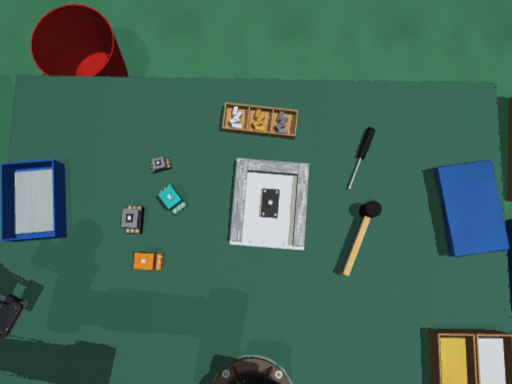

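View pics/side0.png

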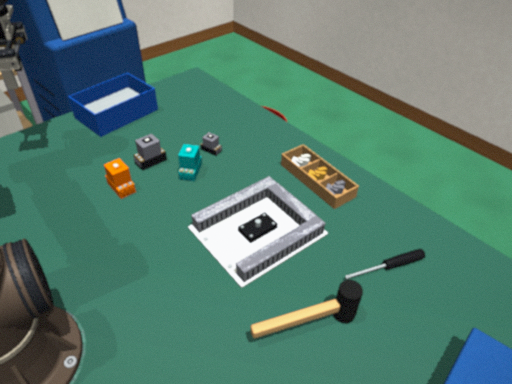

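The top view shows the panel at about (270,203), the contactor at (132,219) and its look-alikes at (172,198) and (148,261). The mallet head is at (372,209), with the handle running to (347,275). In the side view the mallet head is at (349,300), the contactor at (149,150) and the seat at (258,227).

```bash
cat > h.py <<'E'
import cv2,numpy as np
from scipy.spatial.transform import Rotation as R
def ray(s,uv):
    T=s["cam_to_world"];K=s["camera_matrix"]
    p=np.linalg.inv(K)@np.array([uv[0],uv[1],1.]);d=T[:3,:3]@np.array([p[0],-p[1],-p[2]])
    return T[:3,3],d/np.linalg.norm(d)
def onz(s,uv,z):
    o,d=ray(s,uv);return o+d*(z-o[2])/d[2]
def tri(a,b):   # list of (snap,uv): least-squares meeting point and miss
    A=np.zeros((3,3));y=np.zeros(3)
    rs=[ray(*a),ray(*b)]
    for o,d in rs:
        P=np.eye(3)-np.outer(d,d);A+=P;y+=P@o
    x=np.linalg.solve(A,y)
    return x,[float(np.linalg.norm(np.cross(d,x-o))) for o,d in rs]
def proj(s,X):
    T=s["cam_to_world"];p=T[:3,:3].T@(np.asarray(X,float)-T[:3,3]);q=s["camera_matrix"]@np.array([p[0],-p[1],-p[2]]);return q[:2]/q[2]
def shift(obs,target,yaw=None):
    "tool-frame shift mm and rotvec deg to a downward pose at target with yaw (deg)"
    Rc=R.from_euler("xyz",obs["orientation"],degrees=True)
    t=Rc.inv().apply(np.asarray(target)-obs["tool_pos"])*1000
    rv=np.zeros(3)
    if yaw is not None: rv=(Rc.inv()*R.from_euler("xyz",[180,0,yaw],degrees=True)).as_rotvec(degrees=True)
    return np.round(t,1),np.round(rv,2)
E
python3 - <<'E'
from h import *;import pickle
d=pickle.load(open("s0.pkl","rb"));t=d["top"];s=d["side"]
for n,uv,z in[("panel c",(270,203),.02),("head top",(372,209),.09),("handle end",(347,275),.045),("contactor",(131,218),.075),("tray",(260,120),.04),("small",(160,163),.05),("sd tip",(349,188),.01),("sd end",(371,130),.015),("turq",(172,197),.075),("orange",(147,261),.075)]: print(n,np.round(onz(t,uv,z),3))
print("side", [np.round(onz(s,uv,z),3) for uv,z in[((350,290),.09),((258,222),.036),((148,142),.075),((256,330),.045)]])
w=d["wrist"];T=w["cam_to_world"]
from plant import ctrl
o=ctrl.get_obs();Rc=R.from_euler("xyz",o["orientation"],degrees=True)
print("cam in tool",Rc.inv().apply(T[:3,3]-o["tool_pos"]),"look",Rc.inv().apply(-T[:3,2]))
E
```

```text
panel c [ 0.555 -0.045  0.02 ]
head top [ 0.535 -0.328  0.09 ]
handle end [ 0.35  -0.264  0.045]
contactor [0.5   0.347 0.075]
tray [ 0.802 -0.012  0.04 ]
small [0.664 0.278 0.05 ]
sd tip [ 0.605 -0.281  0.01 ]
sd end [ 0.784 -0.35   0.015]
turq [0.561 0.235 0.075]
orange [0.381 0.297 0.075]
side [array([ 0.535, -0.334,  0.09 ]), array([ 0.555, -0.05 ,  0.036]), array([0.501, 0.343, 0.075]), array([ 0.361, -0.261,  0.045])]
cam in tool [ 0.07300673  0.00047823 -0.13891889] look [-2.68867009e-01  5.22705210e-04  9.63177169e-01]
```

View pics/wrist0.png

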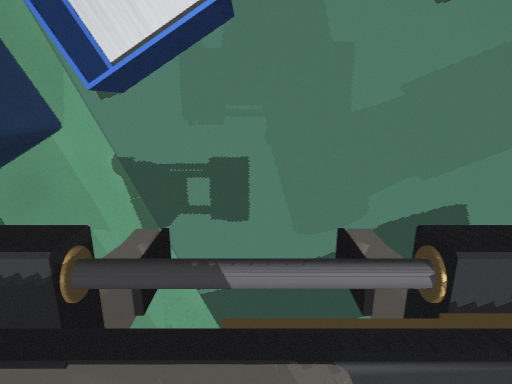

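The wrist view shows only a blue box and bare bench. Image up is tool +x, and the gripper covers the rows below about 225.

Run:
```python
from h import *;from plant import ctrl
o=ctrl.get_obs()
for p in[(.42,.38,.26),(.43,.28,.26)]:print(shift(o,p,0))
```

```text
(array([213. , 149.9, -14.9]), array([ 7.000e-02,  1.000e-02, -2.577e+01]))
(array([265.5, 235.6, -14.8]), array([ 7.000e-02,  1.000e-02, -2.577e+01]))
```

move_arm:
  motion:
    - [[36,25,-15],[0,0,-5],0]
    - [[71,50,-15],[0,0,-11],0]
    - [[107,75,-15],[0,0,-17],0]
    - [[142,100,-15],[0,0,-22],0]
    - [[178,125,-15],[0,0,-25.8],0]
    - [[213,150,-15],[0,0,-25.8],0]
    - [[213,150,-15],[0,0,-25.8],0]
    - [[213,150,-15],[0,0,-25.8],0]

```text
clock: 0.82
tool_pos: [0.4213, 0.3771, 0.2609]
orientation: [180.0, -0.0, -0.2]
force: [-0.2, 0.7, 0.3]
opening: 0.0875
gripper_force: 0.0
```

Run:
```python
from h import *;from plant import ctrl;import pickle
s=ctrl.snapshot("wrist");pickle.dump(s,open("w1.pkl","wb"));cv2.imwrite("pics/w1.png",s["color"])
```

move_arm:
  motion:
    - [[5,40,0],[0,0,0],0]
    - [[10,80,0],[0,0,0],0]
    - [[10,100,0],[0,0,0],0]
    - [[10,100,0],[0,0,0],0]
    - [[10,100,0],[0,0,0],0]

```text
clock: 1.28
tool_pos: [0.4301, 0.2801, 0.2609]
orientation: [-180.0, -0.0, -0.0]
force: [0.2, 0.5, 0.5]
opening: 0.0873
gripper_force: 0.0
```

Run:
```python
from h import *;from plant import ctrl;import pickle
s=ctrl.snapshot("wrist");pickle.dump(s,open("w2.pkl","wb"))
a=cv2.imread("pics/w1.png")[:240];cv2.imwrite("pics/w12.png",np.vstack([a,s["color"][:240]]))
print(ctrl.get_obs()["tool_pos"])
o=ctrl.get_obs()
print(shift(o,(.46,0,.26),0))
```

```text
[0.43014919 0.28084398 0.26076816]
(array([ 29.7, 280.9,   0.6]), array([-0.04, -0.02,  0.03]))
```

View pics/w12.png

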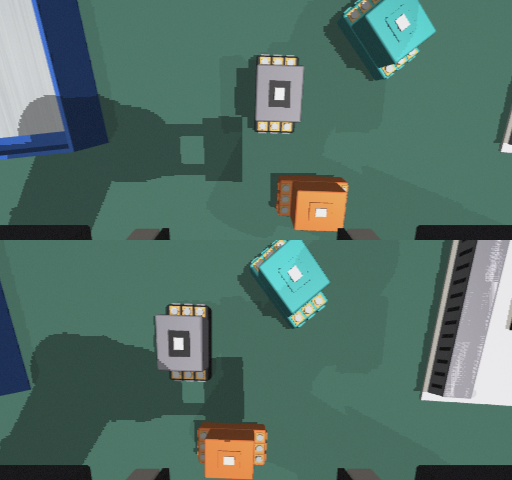

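The upper half is view 1, with the grey contactor top at (279,94) and long axis vertical, i.e. along world x. The lower half is view 2, with the contactor at (183,103 in its own rows). The turquoise and orange look-alikes sit beside it. Next come two panel views.

move_arm:
  motion:
    - [[5,40,0],[0,0,0],0]
    - [[10,80,0],[0,0,0],0]
    - [[20,120,0],[0,0,0],0]
    - [[30,160,0],[0,0,0],0]
    - [[30,200,0],[0,0,0],0]
    - [[30,240,0],[0,0,0],0]
    - [[30,280,0],[0,0,0],0]
    - [[30,280,0],[0,0,0],0]
    - [[30,280,0],[0,0,0],0]

```text
clock: 2.08
tool_pos: [0.4608, -0.0006, 0.2605]
orientation: [180.0, 0.0, -0.1]
force: [0.8, 1.1, 0.5]
opening: 0.0877
gripper_force: 0.0
```

Run:
```python
from h import *;from plant import ctrl;import pickle
s=ctrl.snapshot("wrist");pickle.dump(s,open("w3.pkl","wb"))
```

move_arm:
  motion:
    - [[0,40,0],[0,0,0],0]
    - [[0,80,0],[0,0,0],0]
    - [[0,100,0],[0,0,0],0]
    - [[0,100,0],[0,0,0],0]
    - [[0,100,0],[0,0,0],0]

```text
clock: 2.55
tool_pos: [0.461, -0.099, 0.2603]
orientation: [-180.0, 0.0, 0.0]
force: [0.5, 0.5, -0.7]
opening: 0.0874
gripper_force: 0.0
```

Run:
```python
from h import *;from plant import ctrl;import pickle
s=ctrl.snapshot("wrist");pickle.dump(s,open("w4.pkl","wb"))
a=pickle.load(open("w3.pkl","rb"))["color"][:240];cv2.imwrite("pics/w34.png",np.vstack([a,s["color"][:240]]))
print(shift(ctrl.get_obs(),(.44,-.26,.26),-19))
```

```text
(array([-21.2, 161.4,   0.3]), array([-0.  ,  0.02, 19.08]))
```

View pics/w34.png

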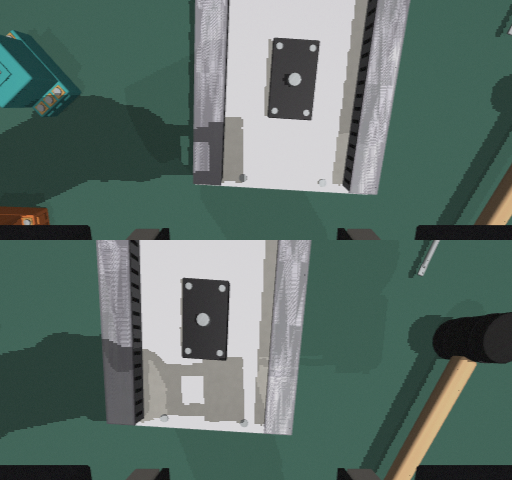

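View 3 shows the seat at x 268–318, y 38–120 with the pin at (294,79). In view 4 the pin is at (203,80) and the mallet is partly in view at right, head about (487,98). Next come two mallet views.

move_arm:
  motion:
    - [[-5,40,0],[0,0,5],0]
    - [[-10,80,0],[0,0,10],0]
    - [[-21,120,0],[0,0,15],0]
    - [[-21,160,0],[0,0,19],0]
    - [[-21,161,0],[0,0,19],0]
    - [[-21,161,0],[0,0,19],0]

```text
clock: 3.1
tool_pos: [0.4399, -0.2612, 0.2601]
orientation: [180.0, 0.0, -19.1]
force: [-0.1, 0.6, -0.3]
opening: 0.0877
gripper_force: 0.0
```

Run:
```python
from h import *;from plant import ctrl;import pickle
s=ctrl.snapshot("wrist");pickle.dump(s,open("w5.pkl","wb"))
```

move_arm:
  motion:
    - [[10,40,0],[0,0,0],0]
    - [[20,80,0],[0,0,0],0]
    - [[20,100,0],[0,0,0],0]
    - [[20,100,0],[0,0,0],0]
    - [[20,100,0],[0,0,0],0]

```text
clock: 3.57
tool_pos: [0.4266, -0.3608, 0.2602]
orientation: [-180.0, 0.0, -18.9]
force: [-0.3, 0.2, 0.4]
opening: 0.0877
gripper_force: 0.0
```

Run:
```python
from h import *;from plant import ctrl;import pickle
s=ctrl.snapshot("wrist");pickle.dump(s,open("w6.pkl","wb"))
a=pickle.load(open("w5.pkl","rb"))["color"][:240];cv2.imwrite("pics/w56.png",np.vstack([a,s["color"][:240]]))
```

```text
(no output)
```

View pics/w56.png

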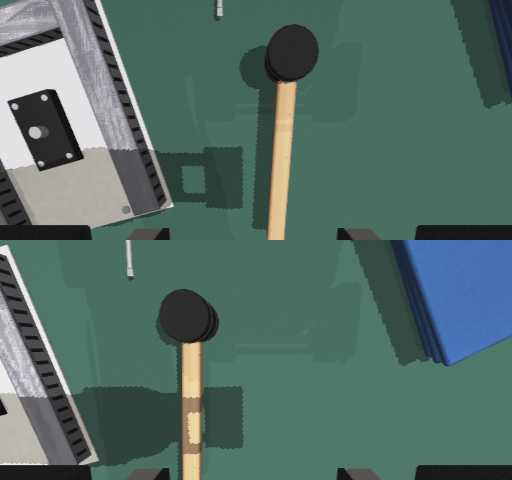

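View 5 shows the head top disc at about (292,52) with the handle running down to (277,240). View 6 shows the disc at about (184,75) with the handle at x≈192. Measuring now.

```bash
cat > m.py <<'E'
from h import *;import pickle
W={i:pickle.load(open(f"w{i}.pkl","rb")) for i in range(1,7)}
def blob(mask,near):
    n,l,st,c=cv2.connectedComponentsWithStats(mask.astype(np.uint8))
    k=[i for i in range(1,n) if st[i,4]>30];i=min(k,key=lambda i:np.hypot(*(c[i]-near)))
    return (l==i).astype(np.uint8),c[i],st[i,4]
def hsv(i):
    h=cv2.cvtColor(W[i]["color"],cv2.COLOR_BGR2HSV).astype(int);return h[...,0],h[...,1],h[...,2]
def rect(m):
    c=max(cv2.findContours(m,cv2.RETR_EXTERNAL,cv2.CHAIN_APPROX_NONE)[0],key=cv2.contourArea);return cv2.minAreaRect(c)
def corners(m):
    b=cv2.boxPoints(rect(m));return b[np.argsort(np.arctan2(*(b-b.mean(0)).T))]
E
python3 - <<'E'
from m import *
# contactor
p={}
for i,n in((1,(279,94)),(2,(178,103))):
    H,S,V=hsv(i);m,c,a=blob((V>215)&(S<40),n);p[i]=c;print("button",i,c,a)
    g=(S<45)&(V>90)&(V<235);m,c,a=blob(g,n);m=cv2.morphologyEx(m,cv2.MORPH_OPEN,np.ones((5,5)));m=cv2.morphologyEx(m,cv2.MORPH_CLOSE,np.ones((25,25)));r=rect(m);print("top",i,r)
    b=corners(m);P=np.array([onz(W[i],q,.075) for q in b]);print(np.round(P[:,:2],4).tolist(),P.mean(0)[:2]);p[i,'b']=b
print("button tri",tri((W[1],p[1]),(W[2],p[2])))
for k in range(4):print(np.round(tri((W[1],p[1,'b'][k]),(W[2],p[2,'b'][k]))[0],4))
# seat + pin
for i,n in((3,(294,79)),(4,(203,80))):
    H,S,V=hsv(i);m,c,a=blob((V>110)&(S<40),n);p[i]=c;print("pin",i,c,a)
    m,c,a=blob((V<75)&(S<60),np.array(n)+(0,15));m=cv2.morphologyEx(m,cv2.MORPH_CLOSE,np.ones((25,25)));print("seat",i,rect(m),a)
    p[i,'b']=corners(m)
print("pin tri",tri((W[3],p[3]),(W[4],p[4])))
C=np.array([tri((W[3],p[3,'b'][k]),(W[4],p[4,'b'][k]))[0] for k in range(4)]);print(np.round(C,4),C.mean(0))
for i in(3,4):
    P=np.array([onz(W[i],q,.02) for q in p[i,'b']]);print(P.mean(0),np.round(P[:,:2],4).tolist())
# mallet
for i,n in((5,(292,52)),(6,(184,75))):
    H,S,V=hsv(i);m,c,a=blob((V<70)&(S<90),n)
    cs=cv2.HoughCircles(cv2.GaussianBlur(m*255,(3,3),0),cv2.HOUGH_GRADIENT_ALT,1,5,param1=200,param2=.3,minRadius=20,maxRadius=34);print("head",i,c,a,cs, rect(m))
    w,c,a=blob((H>8)&(H<25)&(S>70)&(V>90),(np.array(n)+(0,100)));ys=[y for y in range(110,225,5)]
    L=[np.nonzero(w[y])[0] for y in ys];print("handle",i,[(y,int(l.min()),int(l.max())) for y,l in zip(ys,L) if len(l)][::4])
E
```

```text
button 1 [279.   93.5] 108Traceback (most recent call last):
  File "<stdin>", line 6, in <module>
  File "m.py", line 10, in rect
    c=max(cv2.findContours(m,cv2.RETR_EXTERNAL,cv2.CHAIN_APPROX_NONE)[0],key=cv2.contourArea);return cv2.minAreaRect(c)
ValueError: max() iterable argument is empty
```

```bash
cat >> m.py <<'E'
def big(mask,n,r):
    w=np.zeros(mask.shape,bool);y,x=n[1],n[0];w[max(0,y-r):y+r,max(0,x-r):x+r]=1
    k,l,st,c=cv2.connectedComponentsWithStats((mask&w).astype(np.uint8));i=1+np.argmax(st[1:,4]);return (l==i).astype(np.uint8),c[i],st[i,4]
E
python3 - <<'E'
from m import *
p={}
for i,n in((1,(279,94)),(2,(178,103))):
    H,S,V=hsv(i);m,c,a=blob((V>215)&(S<40),n);p[i]=c;print("button",i,c,a)
    print("hsv at grey",[int(x[n[1]-20,n[0]+5]) for x in(H,S,V)])
    m,c,a=big((S<60)&(V>75)&(V<235),n,60);m=cv2.morphologyEx(m,cv2.MORPH_OPEN,np.ones((3,3)));m=cv2.morphologyEx(m,cv2.MORPH_CLOSE,np.ones((25,25)));r=rect(m);print("top",i,r,a)
    b=corners(m);P=np.array([onz(W[i],q,.075) for q in b]);print(np.round(P[:,:2],4).tolist(),P.mean(0)[:2]);p[i,'b']=b
print("button tri",tri((W[1],p[1]),(W[2],p[2])))
for k in range(4):print(np.round(tri((W[1],p[1,'b'][k]),(W[2],p[2,'b'][k]))[0],4))
for i,n in((3,(294,79)),(4,(203,80))):
    H,S,V=hsv(i);m,c,a=blob((V>110)&(S<40),n);p[i]=c;print("pin",i,c,a)
    m,c,a=big((V<75)&(S<80),n,48);m=cv2.morphologyEx(m,cv2.MORPH_CLOSE,np.ones((25,25)));print("seat",i,rect(m),a)
    p[i,'b']=corners(m)
print("pin tri",tri((W[3],p[3]),(W[4],p[4])))
C=np.array([tri((W[3],p[3,'b'][k]),(W[4],p[4,'b'][k]))[0] for k in range(4)]);print(np.round(C,4),C.mean(0))
for i in(3,4):
    P=np.array([onz(W[i],q,.02) for q in p[i,'b']]);print(P.mean(0),np.round(P[:,:2],4).tolist())
for i,n in((5,(292,52)),(6,(184,75))):
    H,S,V=hsv(i);m,c,a=big((V<70)&(S<90),n,45)
    cs=cv2.HoughCircles(cv2.GaussianBlur(m*255,(3,3),0),cv2.HOUGH_GRADIENT_ALT,1,5,param1=200,param2=.3,minRadius=20,maxRadius=34);print("head",i,c,a,cs, rect(m))
    w,c,a=big((H>8)&(H<25)&(S>60)&(V>60),(n[0]-5,n[1]+90),85);ys=range(110,225,5)
    L=[np.nonzero(w[y])[0] for y in ys];print("handle",i,[(y,int(l.min()),int(l.max())) for y,l in zip(ys,L) if len(l)][::4])
E
```

```text
button 1 [279.   93.5] 108
hsv at grey [135, 12, 176]
top 1 ((279.3271789550781, 89.99335479736328), (47.77237319946289, 62.91501998901367), 2.2025980949401855) 2728
[[0.5347, 0.3724], [0.4775, 0.3748], [0.4756, 0.328], [0.533, 0.3279]] [0.50522105 0.35077939]
button 2 [178.08823529 103.17647059] 102
hsv at grey [129, 10, 172]
top 2 ((178.87701416015625, 102.62692260742188), (69.46026611328125, 47.291099548339844), 89.10482788085938) 2357
[[0.5344, 0.3717], [0.4698, 0.376], [0.4705, 0.3289], [0.5351, 0.3273]] [0.50243141 0.3509716 ]
button tri (array([0.50274359, 0.35121281, 0.07722958]), [7.257029220142631e-05, 7.257029220137324e-05])
[0.5348 0.3724 0.0728]
[0.4742 0.3742 0.0827]
[0.4735 0.3284 0.0805]
[0.5343 0.3276 0.0724]
pin 3 [294.48507463  78.86567164] 134
seat 3 ((292.8026123046875, 78.76777648925781), (45.58014678955078, 80.06158447265625), 4.635463714599609) 3182
pin 4 [202.57777778  79.04444444] 135
seat 4 ((204.46852111816406, 78.76582336425781), (46.24863052368164, 80.02832794189453), 2.353296995162964) 3237
pin tri (array([ 0.55828329, -0.0460703 ,  0.03352368]), [3.701
[... 304 characters left out ...]

[ 0.55820389 -0.04609911  0.02      ] [[0.6009, -0.0248], [0.5174, -0.0163], [0.5153, -0.069], [0.5991, -0.0743]]
head 5 [282.02508855  58.73317591] 3388 [[[291.        50.        27.378735]]] ((280.62750244140625, 60.110748291015625), (52.84046173095703, 82.49665069580078), 55.00798034667969)
handle 5 [(110, 275, 294), (130, 274, 292), (150, 273, 291), (170, 271, 289), (190, 270, 287), (210, 268, 286)]
head 6 [186.07111111  78.43037037] 2700 [[[185.        75.        26.979193]]] ((184.40826416015625, 79.52752685546875), (60.638832092285156, 60.69940948486328), 54.86581039428711)
handle 6 [(110, 182, 202), (130, 182, 201), (150, 182, 201), (170, 182, 201), (190, 182, 201), (210, 182, 201)]
```

Run:
```python
from m import *
from plant import ctrl
print("head",tri((W[5],(291,51)),(W[6],(185,75))),onz(W[5],(291,51),.09),onz(W[6],(185,75),.09))
t=lambda a,b:np.round(tri((W[5],a),(W[6],b))[0],4)
for i,q in((5,[(110,275.,295),(210,268.,287)]),(6,[(110,182.,203),(210,182,202)])):
    E=[[onz(W[i],(x,y),.056)[:2] for x in(l,r)] for y,l,r in q];E=np.array(E);c=E.mean(1);d=c[0]-c[1]
    print(i,E.round(4).tolist(),c,"yaw",np.degrees(np.arctan2(d[1],d[0])),"width",np.linalg.norm(E[0,0]-E[0,1]))
```

```text
head (array([ 0.54001677, -0.33341628,  0.07917526]), [0.0004006949396343044, 0.0004006949396342907]) [ 0.53934596 -0.33185153  0.09      ] [ 0.5381238  -0.33512089  0.09      ]
5 [[[0.4946, -0.3048], [0.4879, -0.3242]], [[0.3944, -0.264], [0.3875, -0.284]]] [[ 0.49126026 -0.31451999]
 [ 0.39093393 -0.27403143]] yaw -21.977460430536066 width 0.020514257160909537
6 [[[0.5124, -0.314], [0.5054, -0.3343]], [[0.4122, -0.2729], [0.405, -0.294]]] [[ 0.50893091 -0.32414606]
 [ 0.40862001 -0.28345814]] yaw -22.078370351027107 width 0.02154716865463077
```

Run:
```python
from h import *;from plant import ctrl
print(shift(ctrl.get_obs(),(.492,-.3148,.050),-22))
```

```text
(array([ 47.1, -64.2, 210.4]), array([-0.02,  0.01,  3.14]))
```

move_arm:
  motion:
    - [[24,-32,20],[0,0,3.1],0]
    - [[47,-64,40],[0,0,3.1],0]
    - [[47,-64,80],[0,0,3.1],0]
    - [[47,-64,120],[0,0,3.1],0]
    - [[47,-64,145],[0,0,3.1],0]
    - [[47,-64,165],[0,0,3.1],0]
    - [[47,-64,185],[0,0,3.1],0]
    - [[47,-64,200],[0,0,3.1],0]
    - [[47,-64,210],[0,0,3.1],0]
    - [[47,-64,210],[0,0,3.1],0]

```text
clock: 4.45
tool_pos: [0.4906, -0.3146, 0.0489]
orientation: [180.0, 0.2, -21.9]
force: [-0.7, -0.3, 0.4]
opening: 0.0875
gripper_force: 0.0
```

move_arm:
  motion:
    - [[0,0,0],[0,0,0],0.5]
    - [[0,0,0],[0,0,0],1]
    - [[0,0,0],[0,0,0],1]
    - [[0,0,0],[0,0,0],1]
    - [[0,0,0],[0,0,0],1]
    - [[0,0,0],[0,0,0],1]
    - [[0,0,0],[0,0,0],1]
    - [[0,0,0],[0,0,0],1]

```text
clock: 5.12
tool_pos: [0.491, -0.3168, 0.0507]
orientation: [-180.0, -0.0, -22.1]
force: [-0.2, -0.2, 0.6]
opening: 0.0403
gripper_force: 0.0
```

move_arm:
  motion:
    - [[0,0,-5],[0,0,0],1]
    - [[0,0,-15],[0,0,0],1]
    - [[0,0,-30],[0,0,0],1]
    - [[0,0,-50],[0,0,0],1]
    - [[0,0,-75],[0,0,0],1]
    - [[0,0,-95],[0,0,0],1]
    - [[0,0,-100],[0,0,0],1]
    - [[0,0,-100],[0,0,0],1]
    - [[0,0,-100],[0,0,0],1]

```text
clock: 5.87
tool_pos: [0.4909, -0.3165, 0.1509]
orientation: [-180.0, -0.0, -22.1]
force: [-0.4, 0.7, -1.5]
opening: 0.0004
gripper_force: 0.0
```

The fingers close at about 80 mm/s and I lifted too soon, so the grasp missed. I'll reopen and look again.

move_arm:
  motion:
    - [[-50,40,-60],[0,0,0],0]
    - [[-50,40,-90],[0,0,0],0]
    - [[-50,40,-90],[0,0,0],0]
    - [[-50,40,-90],[0,0,0],0]
    - [[-50,40,-90],[0,0,0],0]
    - [[-50,40,-90],[0,0,0],0]
    - [[-50,40,-90],[0,0,0],0]

```text
clock: 6.45
tool_pos: [0.4292, -0.3345, 0.2388]
orientation: [-180.0, 0.2, -22.1]
force: [0.2, -0.1, -0.1]
opening: 0.0416
gripper_force: 0.0
```

Run:
```python
from h import *;from plant import ctrl;import pickle
s=ctrl.snapshot("wrist");pickle.dump(s,open("w7.pkl","wb"))
h=proj(s,(.5385,-.3335,.09));g=[proj(s,(.5385-k*.927,-.3335+k*.375,.056)) for k in(.06,.12)]
im=s["color"].copy();cv2.drawMarker(im,tuple(int(x) for x in h),(0,0,255),0,12);[cv2.drawMarker(im,tuple(int(x) for x in q),(0,0,255),0,12) for q in g]
cv2.imwrite("pics/w7.png",im[:260]);print(h,g,ctrl.get_obs()["opening"]);print(shift(ctrl.get_obs(),(.492,-.3148,.050),-22))
```

```text
[201.67609338  67.61843623] [array([209.61819267, 136.37477185]), array([211.7860301 , 195.06552755])] 0.045654619889440785
(array([ 51.3, -41.8, 188.6]), array([-0.  ,  0.18, -0.06]))
```

View pics/w7.png

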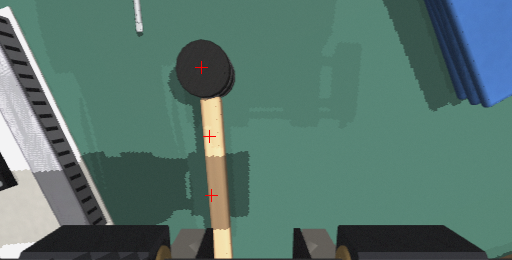

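The head is still at about (202,67), but the handle now runs (210,105)→(222,240), turned slightly. Remeasuring its line.

Run:
```python
from m import *;from plant import ctrl
s=pickle.load(open("w7.pkl","rb"));W[7]=s;H,S,V=hsv(7)
w,c,a=big((H>8)&(H<25)&(S>60)&(V>60),(213,170),75);q=[]
for y in range(110,215,5):
    l=np.nonzero(w[y])[0];q.append(onz(s,((l.min()+l.max()+1)/2,y),.056)[:2])
q=np.array(q);d=q[0]-q[-1];d/=np.linalg.norm(d);yaw=np.degrees(np.arctan2(d[1],d[0]))
m,c,a=big((V<70)&(S<90),(202,67),45);print(cv2.HoughCircles(cv2.GaussianBlur(m*255,(3,3),0),cv2.HOUGH_GRADIENT_ALT,1,5,param1=200,param2=.3,minRadius=20,maxRadius=34))
h=onz(s,(202,67.5),.09)[:2];k=(h-q[0])@d;n=q[0]+d*k;print("head",h,"line at head",n,"yaw",yaw);g=n-.05*d;print(g,shift(ctrl.get_obs(),(*g,.05),yaw))
```

```text
[[[204.        69.        29.136066]]]
head [ 0.53848271 -0.33378775] line at head [ 0.53820714 -0.3345728 ] yaw -19.34234726614035
[ 0.49102932 -0.3180122 ] (array([ 51.6, -38.4, 188.6]), array([-0.01,  0.18, -2.72]))
```

move_arm:
  motion:
    - [[26,-20,20],[0,0,-2.7],0]
    - [[52,-39,40],[0,0,-2.7],0]
    - [[52,-39,70],[0,0,-2.7],0]
    - [[52,-39,100],[0,0,-2.7],0]
    - [[52,-39,125],[0,0,-2.7],0]
    - [[52,-39,145],[0,0,-2.7],0]
    - [[52,-39,165],[0,0,-2.7],0]
    - [[52,-39,180],[0,0,-2.7],0]
    - [[52,-39,189],[0,0,-2.7],0]
    - [[52,-39,189],[0,0,-2.7],0.5]

```text
clock: 7.33
tool_pos: [0.4909, -0.3176, 0.0484]
orientation: [180.0, 0.3, -19.4]
force: [0.3, -0.3, 0.8]
opening: 0.0847
gripper_force: 0.0
```

move_arm:
  motion:
    - [[0,0,0],[0,0,0],1]
    - [[0,0,0],[0,0,0],1]
    - [[0,0,0],[0,0,0],1]
    - [[0,0,0],[0,0,0],1]
    - [[0,0,0],[0,0,0],1]
    - [[0,0,0],[0,0,0],1]
    - [[0,0,0],[0,0,0],1]
    - [[0,0,0],[0,0,0],1]
    - [[0,0,0],[0,0,0],1]
    - [[0,0,0],[0,0,0],1]

```text
clock: 8.17
tool_pos: [0.4924, -0.3183, 0.0515]
orientation: [-180.0, 0.0, -19.4]
force: [-0.8, 1.9, 2.4]
opening: 0.0199
gripper_force: 24.8
```

move_arm:
  motion:
    - [[0,0,0],[0,0,0],1]
    - [[0,0,0],[0,0,0],1]
    - [[0,0,0],[0,0,0],1]
    - [[0,0,0],[0,0,0],1]
    - [[0,0,0],[0,0,0],1]

```text
clock: 8.58
tool_pos: [0.4925, -0.3183, 0.0515]
orientation: [-180.0, 0.0, -19.4]
force: [-1.0, 1.7, 0.7]
opening: 0.0196
gripper_force: 29.8
```

move_arm:
  motion:
    - [[0,0,-3],[0,0,0],1]
    - [[0,0,-10],[0,0,0],1]
    - [[0,0,-22],[0,0,0],1]
    - [[0,0,-38],[0,0,0],1]
    - [[0,0,-55],[0,0,0],1]
    - [[0,0,-70],[0,0,0],1]
    - [[0,0,-80],[0,0,0],1]
    - [[0,0,-80],[0,0,0],1]
    - [[0,0,-80],[0,0,0],1]

```text
clock: 9.33
tool_pos: [0.4924, -0.3182, 0.1317]
orientation: [-180.0, -0.0, -19.4]
force: [0.2, 0.9, -4.5]
opening: 0.0197
gripper_force: 29.8
```

Run:
```python
from h import *;from plant import ctrl;import pickle
w=ctrl.snapshot("wrist");t=ctrl.snapshot("side");o=ctrl.get_obs();pickle.dump((w,t),open("w8.pkl","wb"))
print({k:np.round(o[k],2) for k in("tool_pos","orientation","force","moment","opening","gripper_force")})
x,y=[int(v) for v in proj(t,o["tool_pos"])]
a=cv2.resize(t["color"][max(0,y-70):y+70,x-90:x+90],(512,398),interpolation=3)
cv2.imwrite("pics/w8.png",np.vstack([w["color"][:200],a]));print(x,y)
# pose: head axis over pin, handle along panel -x (yaw -3.9)
yaw=np.radians(-3.9);g=np.array([.5583,-.046])-.0483*np.array([np.cos(yaw),np.sin(yaw)])
print(g,shift(o,(*g,.1315),-3.9))
```

```text
{'tool_pos': array([ 0.49, -0.32,  0.13]), 'orientation': array([-1.7999e+02,  1.1000e-01, -1.9390e+01]), 'force': array([ 0.08, -0.  , -3.77]), 'moment': array([ 0.03,  0.18, -0.05]), 'opening': np.float64(0.02), 'gripper_force': np.float64(29.83)}
331 284
[ 0.51011185 -0.04271486] (array([ -74.1, -265.8,   -0.8]), array([ -0.03,   0.1 , -15.49]))
```

View pics/w8.png

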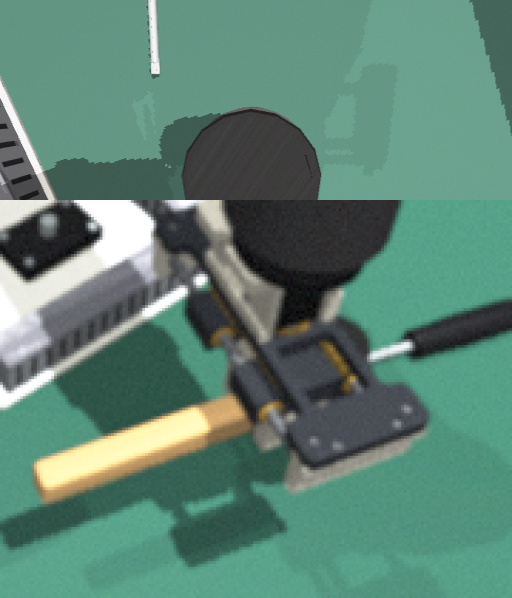

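The mallet is held level. The head top is centred near (251,178) in the wrist view and the handle is gripped near the head.

move_arm:
  motion:
    - [[-5,-15,0],[0,0,-1],1]
    - [[-15,-45,0],[0,0,-3],1]
    - [[-25,-85,0],[0,0,-5],1]
    - [[-36,-125,0],[0,0,-7.5],1]
    - [[-47,-165,0],[0,0,-10],1]
    - [[-57,-205,0],[0,0,-12],1]
    - [[-67,-240,0],[0,0,-14],1]
    - [[-72,-260,0],[0,0,-15],1]
    - [[-74,-266,0],[0,0,-15.5],1]
    - [[-74,-266,0],[0,0,-15.5],1]

```text
clock: 10.27
tool_pos: [0.5106, -0.0413, 0.1307]
orientation: [180.0, 0.1, -3.7]
force: [0.3, -0.8, -3.6]
opening: 0.0196
gripper_force: 29.9
```

Run:
```python
from m import *;from plant import ctrl
w=ctrl.snapshot("wrist");t=ctrl.snapshot("top");s=ctrl.snapshot("side");o=ctrl.get_obs()
print({k:np.round(o[k],4) for k in("tool_pos","orientation","force","moment")})
yaw=np.radians(o["orientation"][2]);top=o["tool_pos"]+[.0483*np.cos(yaw),.0483*np.sin(yaw),.0385]
print("pred top",top)
for n,i in(("wrist",w),("top",t),("side",s)):
    u=proj(i,top);e=[proj(i,top+.023*np.array([np.cos(a),np.sin(a),0])) for a in np.linspace(0,6.28,60)]
    im=i["color"].copy();cv2.polylines(im,[np.int32(np.round(e))],1,(0,0,255),1);print(n,u)
    if n=="wrist": A=im[:230]
    else:
        x,y=int(u[0]),int(u[1]);c=cv2.resize(im[y-45:y+45,x-64:x+64],(512,360),interpolation=2)
        B=c if n=="top" else np.vstack([B[:, :],c][1:])
        if n=="side":cv2.imwrite("pics/w9.png",np.vstack([A,c]))
```

```text
{'tool_pos': array([ 0.5104, -0.0435,  0.1309]), 'orientation': array([ 1.79973e+02,  7.79000e-02, -3.91400e+00]), 'force': array([ 0.5627,  0.1887, -4.4208]), 'moment': array([-0.0982,  0.1985,  0.0052])}
pred top [ 0.55862715 -0.04682368  0.16943527]
wrist [258.29273707 183.12104668]
top [272.87254857 195.09632806]
side [259.67387891 177.99368502]
```

View pics/w9.png

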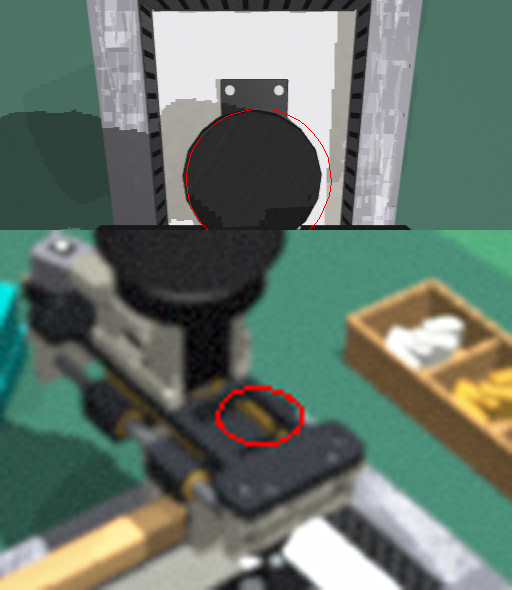

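The predicted disc sits only about 2 mm to the right of the observed one and is level, so the head is over the pin. Pressing down now.

move_arm:
  motion:
    - [[0,0,8],[0,0,0],1]
    - [[0,0,20],[0,0,0],1]
    - [[0,0,30],[0,0,0],1]
    - [[0,0,36],[0,0,0],1]
    - [[0,0,39],[0,0,0],1]
    - [[0,0,41],[0,0,0],1]
    - [[0,0,43],[0,0,0],1]
    - [[0,0,45],[0,0,0],1]
    - [[0,0,47],[0,0,0],1]
    - [[0,0,49],[0,0,0],1]

```text
clock: 11.25
tool_pos: [0.5112, -0.0428, 0.0831]
orientation: [-180.0, -0.0, -3.9]
force: [-2.7, 0.4, 2.2]
opening: 0.0196
gripper_force: 29.9
```

move_arm:
  motion:
    - [[0,0,2],[0,0,0],1]
    - [[0,0,4],[0,0,0],1]
    - [[0,0,6],[0,0,0],1]
    - [[0,0,6],[0,0,0],1]

```text
clock: 11.58
tool_pos: [0.5112, -0.0428, 0.0765]
orientation: [-180.0, -0.0, -3.9]
force: [-1.3, -1.0, 1.2]
opening: 0.0201
gripper_force: 29.9
```

Run:
```python
from h import *;from plant import ctrl
w=ctrl.snapshot("wrist");o=ctrl.get_obs();print({k:np.round(o[k],4) for k in("tool_pos","orientation","force","moment")});cv2.imwrite("pics/w10.png",w["color"][:240])
m=cv2.inRange(w["color"],(0,0,0),(45,45,45));print([ (y,np.nonzero(m[y,150:350])[0][[0,-1]]+150) for y in range(95,200,15) if m[y,150:350].any()])
```

```text
{'tool_pos': array([ 0.5112, -0.0428,  0.0765]), 'orientation': array([-1.799943e+02, -2.730000e-02, -3.867800e+00]), 'force': array([-1.1557,  0.5587, -0.495 ]), 'moment': array([-0.122 ,  0.3015, -0.0604])}
[(110, array([210, 259])), (125, array([209, 294])), (140, array([196, 308])), (155, array([187, 316])), (170, array([184, 319])), (185, array([185, 319]))]
```

move_arm:
  motion:
    - [[0,0,2],[0,0,0],1]
    - [[0,0,3],[0,0,0],1]
    - [[0,0,4],[0,0,0],1]
    - [[0,0,4],[0,0,0],1]

```text
clock: 11.97
tool_pos: [0.5112, -0.0428, 0.0725]
orientation: [-180.0, -0.0, -3.9]
force: [-0.8, 0.4, 2.2]
opening: 0.02
gripper_force: 29.9
```

move_arm:
  motion:
    - [[0,0,1],[0,0,0],1]
    - [[0,0,2],[0,0,0],1]
    - [[0,0,2],[0,0,0],1]
    - [[0,0,2],[0,0,0],1]

```text
clock: 12.3
tool_pos: [0.5104, -0.0428, 0.0711]
orientation: [180.0, 0.0, -3.9]
force: [-7.8, 2.5, 12.1]
opening: 0.0198
gripper_force: 30.0
```

It is on its stop (16 N net). Lifting and taking the mallet back.

move_arm:
  motion:
    - [[0,0,-5],[0,0,0],1]
    - [[0,0,-15],[0,0,0],1]
    - [[0,0,-30],[0,0,0],1]
    - [[0,0,-48],[0,0,0],1]
    - [[0,0,-60],[0,0,0],1]
    - [[0,0,-65],[0,0,0],1]
    - [[0,0,-65],[0,0,0],1]

```text
clock: 12.88
tool_pos: [0.5117, -0.0427, 0.1368]
orientation: [-180.0, -0.1, -3.9]
force: [-0.3, -0.3, -4.2]
opening: 0.02
gripper_force: 30.0
```

Run:
```python
from h import *;from plant import ctrl
o=ctrl.get_obs();print(o["force"],o["tool_pos"],shift(o,(.4925,-.3183,.135),-19.4))
w=ctrl.snapshot("wrist")
m=cv2.inRange(w["color"],(0,0,0),(45,45,45));print([ (y,np.nonzero(m[y,150:350])[0][[0,-1]]+150) for y in range(95,200,15) if m[y,150:350].any()])
```

```text
[-0.33849692 -0.27484056 -4.24488861] [ 0.51165812 -0.04270075  0.1368305 ] (array([ -0.5, 276.3,   1.6]), array([-0.07, -0.12, 15.53]))
[(95, array([348, 349])), (110, array([221, 268])), (125, array([212, 291])), (140, array([152, 307])), (155, array([153, 349])), (170, array([157, 349])), (185, array([160, 344]))]
```

move_arm:
  motion:
    - [[0,15,0],[0,0,1],1]
    - [[0,45,0],[0,0,3],1]
    - [[0,85,0],[0,0,5],1]
    - [[0,125,0],[0,0,7.5],1]
    - [[0,165,0],[0,0,10],1]
    - [[0,205,0],[0,0,12],1]
    - [[0,245,0],[0,0,14],1]
    - [[0,270,0],[0,0,15],1]
    - [[0,276,0],[0,0,15.5],1]
    - [[0,276,0],[0,0,15.5],1]

```text
clock: 13.77
tool_pos: [0.491, -0.32, 0.1337]
orientation: [180.0, 0.2, -19.6]
force: [1.0, 0.1, -4.4]
opening: 0.0197
gripper_force: 30.0
```

move_arm:
  motion:
    - [[0,0,10],[0,0,0],1]
    - [[0,0,28],[0,0,0],1]
    - [[0,0,48],[0,0,0],1]
    - [[0,0,64],[0,0,0],1]
    - [[0,0,74],[0,0,0],1]
    - [[0,0,79],[0,0,0],1]
    - [[0,0,82],[0,0,0],1]
    - [[0,0,84],[0,0,0],1]
    - [[0,0,84],[0,0,0],1]

```text
clock: 14.52
tool_pos: [0.4927, -0.3181, 0.0518]
orientation: [180.0, -0.0, -19.3]
force: [0.2, -0.6, -4.1]
opening: 0.0201
gripper_force: 30.0
```

move_arm:
  motion:
    - [[0,0,0.5],[0,0,0],1]
    - [[0,0,1],[0,0,0],1]
    - [[0,0,1.3],[0,0,0],1]
    - [[0,0,1.3],[0,0,0],1]

```text
clock: 14.85
tool_pos: [0.4927, -0.3184, 0.0509]
orientation: [-180.0, -0.1, -19.4]
force: [-0.7, 0.7, -1.0]
opening: 0.0198
gripper_force: 30.0
```

move_arm:
  motion:
    - [[0,0,0],[0,0,0],0]
    - [[0,0,0],[0,0,0],0]
    - [[0,0,0],[0,0,0],0]
    - [[0,0,0],[0,0,0],0]
    - [[0,0,0],[0,0,0],0]
    - [[0,0,0],[0,0,0],0]
    - [[0,0,0],[0,0,0],0]
    - [[0,0,-5],[0,0,0],0]
    - [[0,0,-25],[0,0,0],0]
    - [[0,0,-50],[0,0,0],0]

```text
clock: 15.68
tool_pos: [0.491, -0.3178, 0.0993]
orientation: [180.0, 0.2, -19.4]
force: [0.4, -1.2, -0.6]
opening: 0.0805
gripper_force: 0.0
```

move_arm:
  motion:
    - [[0,0,-35],[0,0,0],0]
    - [[-20,0,-70],[0,0,0],0]
    - [[-40,0,-110],[0,0,0],0]
    - [[-60,0,-145],[0,0,0],0]
    - [[-60,0,-160],[0,0,0],0]
    - [[-60,0,-160],[0,0,0],0]

```text
clock: 16.18
tool_pos: [0.4367, -0.299, 0.2663]
orientation: [180.0, -0.5, -19.3]
force: [0.5, -0.8, -0.6]
opening: 0.0875
gripper_force: 0.0
```

Run:
```python
from h import *;from plant import ctrl;import pickle
w=ctrl.snapshot("wrist");o=ctrl.get_obs();print(o["tool_pos"],o["orientation"],o["opening"])
cv2.imwrite("pics/w11.png",w["color"][:250])
print(shift(o,(.46,-.08,.26),-3.9))
```

```text
[ 0.43635218 -0.29856312  0.26363496] [-179.98151322   -0.35333489  -19.36129725] 0.08737309380414608
(array([ -50.2, -214. ,    3.4]), array([  0.03,  -0.35, -15.46]))
```

View pics/w11.png

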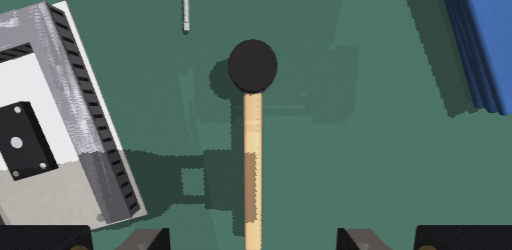

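The mallet stands upright with its head at (252,66), off the panel, and the pin at (17,143) sits flush on the seat. On the way to the contactor I'll measure the pin's height.

move_arm:
  motion:
    - [[-12,-38,0],[0,0,-3],0]
    - [[-24,-76,0],[0,0,-6],0]
    - [[-34,-114,0],[0,0,-9],0]
    - [[-42,-152,0],[0,0,-12],0]
    - [[-48,-190,0],[0,0,-15],0]
    - [[-50,-214,0],[0,0,-15.5],0]
    - [[-50,-214,0],[0,0,-15.5],0]
    - [[-50,-214,0],[0,0,-15.5],0]

```text
clock: 16.9
tool_pos: [0.4594, -0.0786, 0.2595]
orientation: [180.0, 0.1, -3.7]
force: [-1.0, -0.5, -0.9]
opening: 0.0877
gripper_force: 0.0
```

Run:
```python
from h import *;from plant import ctrl;import pickle
pickle.dump(ctrl.snapshot("wrist"),open("w3.pkl","wb"));print(ctrl.get_obs()["tool_pos"])
```

```text
[ 0.45923259 -0.07947831  0.25943772]
```

move_arm:
  motion:
    - [[0,-40,0],[0,0,0],0]
    - [[0,-80,0],[0,0,0],0]
    - [[0,-100,0],[0,0,0],0]
    - [[0,-100,0],[0,0,0],0]
    - [[0,-100,0],[0,0,0],0]

```text
clock: 17.37
tool_pos: [0.4662, 0.0198, 0.2597]
orientation: [180.0, 0.1, -3.8]
force: [-0.1, 0.2, 0.1]
opening: 0.0878
gripper_force: 0.0
```

Run:
```python
from h import *;from plant import ctrl;import pickle
pickle.dump(ctrl.snapshot("wrist"),open("w4.pkl","wb"))
from m import *
p={}
for i in(3,4):
    n=tuple(int(x) for x in proj(W[i],(.5583,-.046,.022)));H,S,V=hsv(i);m,c,a=blob((V>110)&(S<40),n);p[i]=c;print("pin",n,c,a)
    m,c,a=big((V<75)&(S<80),n,52);m=cv2.morphologyEx(m,cv2.MORPH_CLOSE,np.ones((25,25)));r=rect(m);b=corners(m)
    P=np.array([onz(W[i],q,.02) for q in b]);d=P[0]-P[1]+P[3]-P[2];print("seat",r,P.mean(0),P[:,:2].round(4).tolist(),"yaw",np.degrees(np.arctan2(d[1],d[0])))
print(tri((W[3],p[3]),(W[4],p[4])))
o=ctrl.get_obs();print(o["tool_pos"],shift(o,(.5025,.351,.2),-1))
```

```text
pin (216, 80) [216.82677165  80.38582677] 127
seat ((216.0, 79.5), (79.0, 46.0), 90.0) [ 0.55797407 -0.04505508  0.02      ] [[0.6007, -0.0244], [0.5186, -0.015], [0.5152, -0.0673], [0.5975, -0.0736]] yaw -5.489707233143321
pin (306, 80) [305.90322581  80.5       ] 124
seat ((305.3052673339844, 79.48304748535156), (46.23014831542969, 80.0981216430664), 1.3971812725067139) [ 0.55823603 -0.04546278  0.02      ] [[0.6023, -0.0228], [0.5188, -0.0171], [0.514, -0.0697], [0.5978, -0.0722]] yaw -2.831287512243743
(array([ 0.55832946, -0.04605892,  0.02052931]), [9.129001588339618e-05, 9.12900158833445e-05])
[0.4660496  0.01918473 0.25976525] (array([  13.9, -333.6,   59.5]), array([ 0.03,  0.06, -2.89]))
```

The pin top measures z=0.0205 (it was 0.0335), and the force rise agrees that it is on its stop. The seat is at (0.5583, −0.0458), yaw −4°. Now the contactor.

move_arm:
  motion:
    - [[3,-40,0],[0,0,-1],0]
    - [[6,-80,0],[0,0,-2],0]
    - [[9,-120,0],[0,0,-3],0]
    - [[12,-160,0],[0,0,-3],0]
    - [[14,-200,0],[0,0,-3],0]
    - [[14,-240,0],[0,0,-3],0]
    - [[14,-280,0],[0,0,-3],0]
    - [[14,-315,10],[0,0,-3],0]
    - [[14,-334,30],[0,0,-3],0]
    - [[14,-334,40],[0,0,-3],0]

```text
clock: 18.25
tool_pos: [0.5032, 0.3538, 0.2172]
orientation: [179.9, 0.1, -0.9]
force: [-0.5, -0.5, -0.1]
opening: 0.0881
gripper_force: 0.0
```

Run:
```python
from h import *;from plant import ctrl;o=ctrl.get_obs();print(o["tool_pos"],o["orientation"],shift(o,(.5025,.351,.055),-1))
```

```text
[0.50322164 0.35378729 0.21719277] [ 1.79904863e+02  1.06986176e-01 -8.64204140e-01] (array([ -0.4,   2.5, 162.2]), array([0.1 , 0.11, 0.14]))
```

move_arm:
  motion:
    - [[0,1,20],[0,0,0],0]
    - [[0,1,50],[0,0,0],0]
    - [[0,1,85],[0,0,0],0]
    - [[0,1,115],[0,0,0],0]
    - [[0,1,135],[0,0,0],0]
    - [[0,1,150],[0,0,0],0]
    - [[0,1,160],[0,0,0],0]
    - [[0,1,164],[0,0,0],0]
    - [[0,1,164],[0,0,0],0.5]
    - [[0,1,164],[0,0,0],1]

```text
clock: 19.08
tool_pos: [0.5035, 0.351, 0.057]
orientation: [-180.0, -0.0, -0.9]
force: [0.7, 0.8, 0.6]
opening: 0.0794
gripper_force: 0.0
```

move_arm:
  motion:
    - [[0,0,0],[0,0,0],1]
    - [[0,0,0],[0,0,0],1]
    - [[0,0,0],[0,0,0],1]
    - [[0,0,0],[0,0,0],1]
    - [[0,0,0],[0,0,0],1]
    - [[0,0,0],[0,0,0],1]
    - [[0,0,0],[0,0,0],1]
    - [[0,0,0],[0,0,0],1]
    - [[0,0,0],[0,0,0],1]
    - [[0,0,0],[0,0,0],1]

```text
clock: 19.92
tool_pos: [0.5029, 0.3517, 0.0566]
orientation: [-180.0, -0.0, -0.9]
force: [-1.2, 2.2, 4.5]
opening: 0.0453
gripper_force: 29.9
```

move_arm:
  motion:
    - [[0,0,-3],[0,0,0],1]
    - [[0,0,-10],[0,0,0],1]
    - [[0,0,-22],[0,0,0],1]
    - [[0,0,-40],[0,0,0],1]
    - [[0,0,-60],[0,0,0],1]
    - [[0,0,-80],[0,0,0],1]
    - [[0,0,-100],[0,0,0],1]
    - [[0,0,-110],[0,0,0],1]
    - [[0,0,-110],[0,0,0],1]
    - [[0,0,-110],[0,0,0],1]

```text
clock: 20.75
tool_pos: [0.5024, 0.3508, 0.1658]
orientation: [-180.0, 0.0, -0.9]
force: [0.4, 0.5, -6.3]
opening: 0.0452
gripper_force: 29.8
```

Run:
```python
from h import *;from plant import ctrl
o=ctrl.get_obs();print(o["tool_pos"],o["orientation"],o["force"],shift(o,(.5583,-.0458,.167),-4))
w=ctrl.snapshot("wrist");c=o["tool_pos"]+[-.0004,0,.0205]
print("expected button px",proj(w,c), "top edge +x",proj(w,o["tool_pos"]+[.0265,0,.0184]))
h=cv2.cvtColor(w["color"],cv2.COLOR_BGR2HSV);m=((h[...,2]>215)&(h[...,1]<40)).astype(np.uint8)
n,l,st,cc=cv2.connectedComponentsWithStats(m);print([(st[i].tolist(),cc[i].round(1).tolist()) for i in range(1,n) if st[i,4]>80])
g=w["color"];print([(y,g[y,253].tolist()) for y in range(60,260,8)])
```

```text
[0.50241789 0.35084943 0.16582269] [-1.79995103e+02  3.37612368e-02 -9.00927851e-01] [ 0.35472524  0.51079302 -6.34513993] (array([ 62.1, 395.7,  -1.2]), array([-0.  ,  0.03,  3.1 ]))
expected button px [251.12574846 286.90733767] top edge +x [249.97755891 224.02773967]
[([401, 108, 20, 20, 224], [410.6, 117.7])]
[(60, [126, 143, 94]), (68, [125, 143, 94]), (76, [117, 133, 88]), (84, [117, 132, 89]), (92, [117, 134, 89]), (100, [116, 132, 86]), (108, [117, 134, 89]), (116, [118, 134, 89]), (124, [118, 134, 90]), (132, [72, 82, 55]), (140, [73, 82, 56]), (148, [74, 83, 57]), (156, [70, 79, 54]), (164, [113, 107, 109]), (172, [63, 100, 126]), (180, [143, 142, 139]), (188, [141, 139, 138]), (196, [66, 64, 63]), (204, [67, 63, 64]), (212, [68, 64, 65]), (220, [66, 62, 65]), (228, [103, 97, 99]), (236, [105, 101, 102]), (244, [104, 99, 102]), (252, [104, 100, 100])]
```

The contactor is held level: its top edge sits at row 224 as predicted. Carrying it with the underside about 0.11 m up.

move_arm:
  motion:
    - [[2,10,0],[0,0,0],1]
    - [[5,30,0],[0,0,0.5],1]
    - [[9,58,0],[0,0,1],1]
    - [[14,90,0],[0,0,1],1]
    - [[19,122,0],[0,0,1.5],1]
    - [[24,154,0],[0,0,1.5],1]
    - [[29,186,0],[0,0,2],1]
    - [[34,218,0],[0,0,2],1]
    - [[39,250,0],[0,0,2.5],1]
    - [[44,282,0],[0,0,2.5],1]

```text
clock: 21.63
tool_pos: [0.5414, 0.0663, 0.1649]
orientation: [179.9, 0.1, -3.4]
force: [0.9, 0.1, -4.5]
opening: 0.0447
gripper_force: 29.8
```

move_arm:
  motion:
    - [[5,32,0],[0,0,0.3],1]
    - [[10,64,0],[0,0,0.6],1]
    - [[14,90,0],[0,0,0.6],1]
    - [[17,106,0],[0,0,0.6],1]
    - [[18,114,0],[0,0,0.6],1]
    - [[18,114,0],[0,0,0.6],1]
    - [[18,114,0],[0,0,0.6],1]
    - [[18,114,0],[0,0,0.6],1]

```text
clock: 22.3
tool_pos: [0.5534, -0.0458, 0.1657]
orientation: [180.0, 0.1, -4.0]
force: [-0.2, 0.2, -4.8]
opening: 0.045
gripper_force: 29.8
```

Run:
```python
from h import *;from plant import ctrl
o=ctrl.get_obs();print(o["tool_pos"],o["orientation"],o["force"],o["gripper_force"],shift(o,(.558,-.0458,.0865),-4))
w=ctrl.snapshot("wrist");g=w["color"];print([(y,int(g[y,253].mean())) for y in range(140,250,4)])
```

```text
[ 0.55338304 -0.04584121  0.1656795 ] [ 1.79995212e+02  5.62932552e-02 -3.96372425e+00] [-0.16097285  0.16733045 -4.83909044] 29.846151173114777 (array([ 4.7, -0.4, 79.2]), array([0.  , 0.06, 0.04]))
[(140, 39), (144, 37), (148, 36), (152, 33), (156, 33), (160, 48), (164, 87), (168, 15), (172, 76), (176, 111), (180, 112), (184, 110), (188, 109), (192, 33), (196, 50), (200, 49), (204, 49), (208, 49), (212, 47), (216, 50), (220, 49), (224, 63), (228, 79), (232, 80), (236, 80), (240, 80), (244, 79), (248, 81)]
```

move_arm:
  motion:
    - [[4.5,0,4],[0,0,0],1]
    - [[4.5,0,14],[0,0,0],1]
    - [[4.5,0,28],[0,0,0],1]
    - [[4.5,0,42],[0,0,0],1]
    - [[4.5,0,54],[0,0,0],1]
    - [[4.5,0,64],[0,0,0],1]
    - [[4.5,0,71],[0,0,0],1]
    - [[4.5,0,76],[0,0,0],1]
    - [[4.5,0,78],[0,0,0],1]
    - [[4.5,0,78],[0,0,0],1]

```text
clock: 23.18
tool_pos: [0.5582, -0.0466, 0.0879]
orientation: [180.0, 0.0, -4.0]
force: [0.1, -0.4, -4.4]
opening: 0.045
gripper_force: 29.8
```

move_arm:
  motion:
    - [[0,0,0],[0,0,0],1]
    - [[0,0,0],[0,0,0],1]
    - [[0,0,0],[0,0,0],1]
    - [[0,0,0],[0,0,0],1]

```text
clock: 23.52
tool_pos: [0.5585, -0.0466, 0.0888]
orientation: [-180.0, -0.1, -4.0]
force: [-0.6, -0.2, -4.2]
opening: 0.0451
gripper_force: 29.8
```

Run:
```python
from h import *;from plant import ctrl
o=ctrl.get_obs();print({k:np.round(o[k],4) for k in("clock","tool_pos","orientation","force","gripper_force","opening","qvel")})
# foot end of contactor against panel: side-view check of top centre
w=ctrl.snapshot("wrist");g=w["color"];print([(y,int(g[y,253].mean())) for y in range(140,250,4)])
t=o["tool_pos"];y=np.radians(-4);d=np.array([np.cos(y),np.sin(y),0])
print("pred rows: upper edge",proj(w,t+.0265*d+[0,0,.0184]),"foot top end",proj(w,t+.04*d+[0,0,-.0266]))
```

```text
{'clock': np.float64(23.5167), 'tool_pos': array([ 0.5585, -0.0466,  0.0888]), 'orientation': array([-1.799848e+02, -5.270000e-02, -3.972800e+00]), 'force': array([-0.6028, -0.1739, -4.2209]), 'gripper_force': np.float64(29.846), 'opening': np.float64(0.0451), 'qvel': array([ 0.0969,  0.0816, -0.1517, -0.0202, -0.0055,  0.0029])}
[(140, 217), (144, 218), (148, 146), (152, 15), (156, 33), (160, 45), (164, 77), (168, 20), (172, 69), (176, 103), (180, 103), (184, 102), (188, 102), (192, 31), (196, 46), (200, 47), (204, 47), (208, 46), (212, 46), (216, 45), (220, 46), (224, 60), (228, 70), (232, 73), (236, 74), (240, 72), (244, 71), (248, 73)]
pred rows: upper edge [251.05234426 224.03309858] foot top end [251.50205456 168.59936428]
```

```bash
python3 -c "
from plant import ctrl
print(ctrl.close_job())"
```

```text
the job is handed in; nothing more can be done
None
```

I handed the job in at about 23.5 s, though the hand-in returned no verdict: the pin reads fully down, the mallet stands on the bench off the panel after one missed first grasp, and the larger contactor is held level and centred about 12 mm above the seat.

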